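# Lay the cedar plank flat in the tabletop smoker and shut the lid

### The arm

A 7-joint arm with a two-finger parallel gripper is mounted at the origin on the work surface; the furniture and walls round the work are solid. World frame = base frame: x ahead of the robot, y to its left, z up, the work surface at z = 0. Lengths are in m, angles in rad, forces in N, time in s.
With the tool pointing down it reaches from about 0.4 to 0.875 m from the base axis. Payload 4.4 kg.
Tool frame: the origin (TCP) lies on the mounting face of the last link; the fingertips stand 173 mm ahead of it and the grasp point (between the pads) lies 155 mm ahead of it (arm.pinch_z is the distance from the TCP to the grasp point, in m); z points along the fingers, y is the line along which they close (so a half turn about z gives the same grasp; the last joint's range is limited). The gripper opens to 85 mm and grips with 20 to 120 N. Pads are 22 mm wide; open, the fingers measure 114 mm over their backs; the gripper's body (76 mm by 85 mm) begins 54 mm behind the grasp point. The pads swing forward as they close: fully open they stand 13 mm farther back than shut.
Start: joints at [1.044, 0.628, 0.038, 1.517, -0.027, 0.996, -0.02], TCP at [0.289, -0.582, 0.405] pointing down, gripper open.
Joint ranges: [-3.06, 3.06], [-0.37, 2.12], [-1.25, 1.32], [0.18, 2.47], [-1.1, 4.24], [0.23, 1.98], [-2.94, 2.94]. Speed limits (rad/s): [2.57, 2.57, 3.14, 3.14, 3.14, 3.14, 3.14].

### API

Orientations are given as a unit quaternion [w, x, y, z].
In Python, from plant import arm, capture, models gives the robot as it stands. The module is installed in compiled form; this text tells all that it offers.
- The arm moves only by the tool play_rows, never from a script. Its argument "targets" is text: rows parted by semicolons, each of 7 numbers parted by spaces: the turn, a rotation vector about the tool's x, y, z in degrees, then the shift along the tool's x, y, z in cm, then the opening, from -1 (shut) to 1 (fully open). In form: ax ay az dx dy dz gripper; .... A call has 1 to 8 rows; each row is the pose to reach, as a shift and turn from the pose commanded when the call began, along the tool's axes at that moment; what a row does not reach only later rows make up. A row lasts 1/10 s, in which the tool goes at most 50 mm and 8.59 degrees, less where a joint would pass 70% of its speed; a pose out of reach is approached as far as the arm can. A call with a gripper value outside its range is refused whole. The fingers move at their own pace and stop on an object; "newtons" is the grip in N (left out, the last holds). Time passes only in rows, so rows that repeat a pose let the fingers close. It gives the time, the measured TCP pose, the force, the opening and the grip force at its end, in the units of the state.
- arm.sense(): the state, without advancing time (a new reading comes with each control period).
- capture(name): name is "side" or "top" or "wrist"; returns a dict with "color" (384x512x3 uint8, red, green, blue), "depth" (384x512 float32, m along the optical axis (not along the pixel's ray), 0 where there is no reading), "vfov" (degrees; the focal length in pixels is half the picture's height over the tangent of half this angle, whatever the lens; pixels are square), "cx", "cy" (the principal point, pixels), "T" (4x4, takes a point from camera to world coordinates); the wrist camera has in their place "hand_eye" (4x4, takes a point from camera to tool coordinates, whose origin is the TCP and whose axes are the flange's). Camera axes: x right, y up, looking along -z (the intrinsics and any distortion apply to the point x, -y, -z); pixel columns grow to the right and rows downward; lengths in m; the calibration is good to about 2 mm. A picture is of the moment at which its call begins: read the wrist's pose just before it.
- arm.job_done(): hands the job in; it is judged then, once.
Trained networks look in a picture, given as the dict that the camera call returned (one of the last four; its "shot" number tells which), for a name from the list of things; names that differ only in an ending like _2 or _b are one class to them, and where a whole thing is asked for, a point or a joint stands for the part that bears it (a point fixed in the world has none). Each returns a list of dicts, best first, with "score" (0 to 1); they miss things now and then, are a little off and sometimes report something else, mostly with a low value. They report only what shows in the picture. A call takes as long as a camera call. They do not tell look-alikes from the thing itself.
- models.look_for(label, picture): "centre" ([column, row] in pixels, amid what is visible of it).
The state is a dict: "time": time; "joint_positions": joint angles; "joint_velocities": joint speeds; "effort": joint torques, N m; "tcp_pos": TCP position; "ee_rot": TCP orientation; "ft_force": force on the tool from outside, world axes, zero at the start; "torque": the same for the moment, N m; "opening": finger opening in m; "grasp_force": force on a finger pad.
Only numpy, scipy, OpenCV 4.12 (cv2) and the standard library are available. Lean on these libraries where they do the work, as an engineer would, in place of code of your own. Each camera call takes 0.05 s, during which the arm holds its last target. There are 200 camera calls.

### The job

Get the tabletop smoker ready: tip over the cedar plank that stands on end at the left of the pan, pushing it near its top towards the right, so that it falls along the pan and lies flat on the pan's floor, and then push the open lid over and down until it is fully shut on the pan. Only push with the fingertips or the outside of the fingers: do not grip, pinch or lift the plank, and leave everything else on the worktop where it is. Finish with the hand clear.

Things in the scene. Friction and masses are not known exactly. Their poses are not given: they have to be found in the camera images.
- smoker: dark steel tabletop smoker, too heavy to shift: a pan 100 (x) by 186 mm (y) outside, 92 by 178 mm inside; rim 56 mm and inner floor 12 mm above the worktop. Origin on the worktop under the pan's centre; x points from the front wall to the hinged back wall (within 0.4 rad of away from the robot), y left, z up. Wire handles stand out 23 mm from the left and right walls, 42 mm up.
- plank: loose cedar plank, 18 mm thick (its x), 76 wide (y), 140 long (z), about 0.1 kg; origin at its centre. It starts standing on end inside the pan, z up, x towards the pan's right, within 7 mm of the left wall; top edge 152 mm above the worktop. Under 1 N at the top tips it to the right and past a lean of 0.13 rad it falls by itself. Lying flat: centre 21 mm up, 8 mm of play to front and back.
- lid (a joint): lid angle, rad: 0 shut on the rim, 1.57 upright; starts open at 1.65 to 1.85, leaning back, stop at 1.95. A 4 mm steel sheet, 100 mm from hinge to front edge, 190 mm wide, with a wooden grip strip (22 x 120 mm, 14 mm thick) along that edge, reaching 118 mm from the hinge. The hinge is stiff (2 to 4 N at the grip): the lid stays where it is left and must be pushed all the way down.
- lid_hinge (a point): the hinge axis at its middle: at the outer top edge of the pan's back wall, 56 mm above the worktop; x, y, z as the smoker's
- lid_grip (a point): middle of the outer face of the wooden grip strip, 107 mm from the hinge axis and 10 mm outside the lid's underside plane: it looks away from the robot while the lid stands open and up when it is shut
- salt_shaker: salt shaker, clear glass with a grey cap, 44 mm across, 90 mm tall; a bystander, origin under its centre
- spice_jar: spice jar with a gold cap, 42 mm across, 106 mm tall; a bystander, origin under its centre
- tin_small: small round food tin, 57 mm across, 72 mm tall; a bystander, origin under its centre
- tomato: tomato, 56 mm across, 62 mm tall; a bystander, origin under its centre
- garlic: garlic bulb, 60 mm across, 58 mm tall; a bystander, origin under its centre
Mind the look-alikes: they are no part of the job. Of the things shaped like the plank, the wooden one is meant.

How it is judged:
On the way, in this order (a step that is already met when the one before it is completed fails the run):
1. the plank has been tipped over and lies flat on the pan's floor, with the lid still open (x of plank in the frame of smoker between -0.012 and 0.012 m and y of plank in the frame of smoker between -0.022 and 0.022 m and z of plank in the frame of smoker between 0.012 and 0.027 m and angle between the x axis of plank and the z axis of smoker, either way round below 0.08 rad and value of joint lid above 1 rad), for 0.3 s.
2. the lid is shut over the plank (value of joint lid below 0.05 rad), for 0.2 s.
At the end, for the whole second after the job is handed in: The plank lies flat on the pan's floor inside its walls (its face within 0.08 rad of level, its centre 12 to 27 mm above the worktop and within 12 mm in x and 22 mm in y of the pan's centre, at rest) and the lid is shut (within 0.05 rad) (x of plank in the frame of smoker between -0.012 and 0.012 m and y of plank in the frame of smoker between -0.022 and 0.022 m and z of plank in the frame of smoker between 0.012 and 0.027 m and angle between the x axis of plank and the z axis of smoker, either way round below 0.08 rad and value of joint lid below 0.05 rad and linear speed of plank below 0.02 m/s); the robot touches nothing.
It fails at once if the plank is lifted (its centre more than 20 mm above where it started) (height (world z) of plank above 0.102 m).
It fails at once if the plank is pinched: the point between the finger pads is inside the plank's thickness (x of the grasp point in the frame of plank between -0.009 and 0.009 m and y of the grasp point in the frame of plank between -0.038 and 0.038 m and z of the grasp point in the frame of plank between -0.07 and 0.075 m).
It fails at once if a bystander is moved more than 20 mm (distance of any of salt_shaker, spice_jar, tin_small, tomato, garlic from where it was at the start of the episode above 0.02 m).
It also fails if it takes over 48 s, if anything falls off the work surface, if the arm or the gripper's body presses on something with over 40 N, if the wrist force passes 120 N, or if a joint passes its speed limit or range.

## Working session

There is one attempt and no reset: what is moved stays moved. The work goes in short steps, Python scripts to look and compute and a tool call to move; the robot and the scene stay as the last step left them, time stands still between calls to the robot, and variables do not carry over. Pictures are saved under pics/ and viewed, at most 10 in all, crops included, and the job is handed in when it is done.

Besides the shell and the picture viewer there is one more tool, called as name(argument=value, ...) on one line, values as JSON. play_rows: Moves the arm, as the interface text tells. Its arguments: {"type":"object","properties":{"targets":{"type":"string"},"newtons":{"type":"number"}},"required":["targets"]}

```bash
mkdir -p pics; cat > h.py <<'E'
import numpy as np, cv2
from plant import arm, capture, models
from scipy.spatial.transform import Rotation as R
def cloud(p,T=None):
    d=p["depth"];h,w=d.shape;f=h/2/np.tan(np.radians(p["vfov"])/2)
    v,u=np.mgrid[:h,:w]
    P=np.stack([(u-p["cx"])/f*d,-(v-p["cy"])/f*d,-d],-1)
    T=p["T"] if T is None else T
    return P@T[:3,:3].T+T[:3,3]
def save(n,c): cv2.imwrite("pics/"+n,cv2.cvtColor(c,cv2.COLOR_RGB2BGR))
def pose(s):
    q=s["ee_rot"];return np.array(s["tcp_pos"]),R.from_quat([q[1],q[2],q[3],q[0]])
E
python3 - <<'E'
from h import *
a=capture("top");b=capture("side")
print([k for k in a],a["vfov"])
save("a.png",np.hstack([a["color"],b["color"]])[:, :]) if 0 else save("a.png",cv2.resize(np.vstack([a["color"],b["color"]]),(448,600)) if 0 else a["color"]);save("b.png",b["color"])
np.savez("ab.npz",ca=a["color"],pa=cloud(a),cb=b["color"],pb=cloud(b))
for n,p in(("top",a),("side",b)):
    C=cloud(p)
    print(n,np.round(p["T"],2).tolist())
    for l in "smoker plank lid lid_hinge lid_grip salt_shaker spice_jar tin_small tomato garlic".split():
        for r in models.look_for(l,p)[:3]:
            c=np.round(r["centre"]).astype(int);print(l,c,round(r["score"],2),np.round(C[min(c[1],383),min(c[0],511)],3))
s=arm.sense();print(s)
E
```

```text
['color', 'depth', 'vfov', 'cx', 'cy', 'T', 'shot'] 53.97686527161756
top [[-0.08, 0.97, -0.22, 0.26], [-1.0, -0.07, 0.02, 0.1], [-0.0, 0.22, 0.98, 1.13], [0.0, 0.0, 0.0, 1.0]]
smoker [257 174] 0.78 [0.571 0.069 0.019]
plank [147 203] 0.88 [0.479 0.372 0.141]
plank [344 171] 0.79 [ 0.542 -0.179  0.086]
plank [221 175] 0.6 [0.538 0.17  0.155]
lid [253 158] 0.94 [0.592 0.08  0.116]
lid_hinge [254 176] 0.58 [0.567 0.079 0.013]
lid_grip [256 158] 0.86 [0.591 0.071 0.117]
salt_shaker [300 209] 0.54 [ 0.442 -0.042  0.086]
spice_jar [302 188] 0.64 [ 0.496 -0.05   0.108]
tin_small [200 177] 0.76 [0.56  0.237 0.07 ]
tin_small [252 175] 0.74 [0.571 0.084 0.01 ]
tomato [288 227] 0.52 [ 0.399 -0.008  0.042]
garlic [198 199] 0.68 [0.501 0.248 0.046]
garlic [256 178] 0.56 [0.56  0.073 0.012]
garlic [202 177] 0.33 [0.561 0.231 0.066]
side [[0.8, -0.53, 0.3, 0.75], [0.61, 0.7, -0.37, -0.24], [-0.01, 0.48, 0.88, 0.86], [0.0, 0.0, 0.0, 1.0]]
smoker [264 212] 0.74 [0.516 0.089 0.012]
smoker [206 211] 0.63 [ 0.411 -0.008  0.048]
plank [322 116] 0.97 [0.493 0.378 0.094]
plank [292 182] 0.82 [0.547 0.158 
[... 554 characters left out ...]
sitions': array([ 1.04419223,  0.6283683 ,  0.03853424,  1.51739349, -0.02699803,
        0.99632899, -0.02003164]), 'joint_velocities': array([-0.00013323,  0.00100648,  0.00039335, -0.00069502, -0.00054255,
       -0.00024228,  0.00106748]), 'effort': array([-9.00702507e-04, -5.63286602e+01,  1.22549649e+00, -1.93788099e+01,
        1.09248669e-02,  1.46357765e-03, -4.14930810e-06]), 'tcp_pos': array([ 0.28904118, -0.58220681,  0.4047367 ]), 'ee_rot': array([8.18953878e-06, 9.73584149e-01, 2.28328502e-01, 1.04115337e-05]), 'ft_force': array([ 0.44784504,  0.31137861, -0.47182908]), 'torque': array([-0.04786214, -0.03608376, -0.05886116]), 'grasp_force': 0.0, 'opening': 0.08562018087833316}
```

```bash
python3 - <<'E'
import numpy as np,cv2
z=np.load("ab.npz")
t=z["ca"][120:260,110:380];s=z["cb"][80:330,150:370]
o=np.zeros((600,800,3),np.uint8)
t2=cv2.resize(t,None,fx=1.9,fy=1.9,interpolation=cv2.INTER_CUBIC) # 513x266
s2=cv2.resize(s,None,fx=1.27,fy=1.27,interpolation=cv2.INTER_CUBIC)
o[:t2.shape[0],:t2.shape[1]]=t2
o[270:270+s2.shape[0],:s2.shape[1]]=s2
t3=cv2.resize(z["cb"][150:250,230:320],None,fx=3.2,fy=3.2,interpolation=cv2.INTER_CUBIC)
o[275:275+t3.shape[0],400:400+t3.shape[1]]=t3
cv2.imwrite("pics/c.png",o[...,::-1])
E
```

```text
(no output)
```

View pics/c.png

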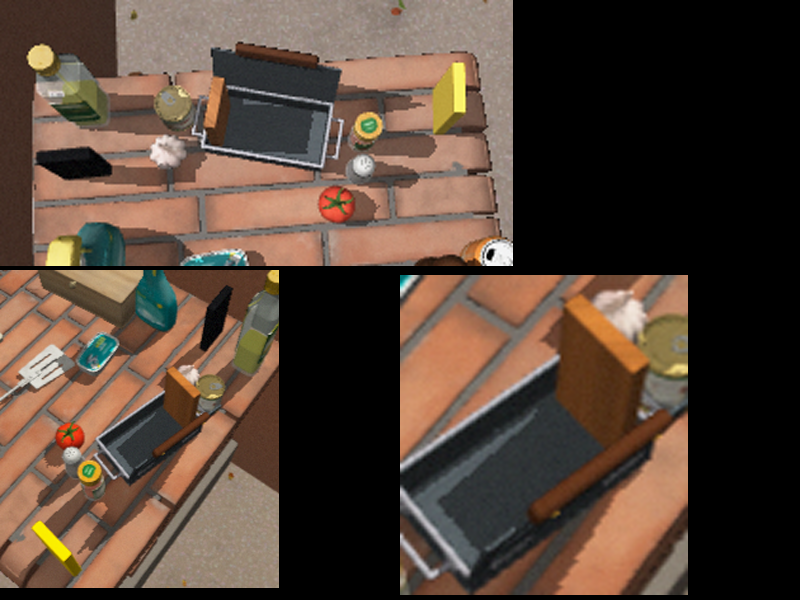

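```bash
python3 - <<'E'
import numpy as np
z=np.load("ab.npz")
P=np.concatenate([z["pa"].reshape(-1,3),z["pb"].reshape(-1,3)]);C=np.concatenate([z["ca"].reshape(-1,3),z["cb"].reshape(-1,3)]).astype(int)
src=np.r_[np.zeros(z["pa"].size//3),np.ones(z["pb"].size//3)]
m=(P[:,0]>.42)&(P[:,0]<.68)&(P[:,1]>-.06)&(P[:,1]<.22)
print("rim/plank/lid z bands")
import cv2
for lo,hi in((.05,.062),(.062,.1),(.1,.14),(.14,.158),(.158,.2)):
    for s in(0,1):
        k=m&(P[:,2]>lo)&(P[:,2]<hi)&(src==s)
        q=P[k]
        print(lo,s,k.sum())
        # plank subset: y>0.13 ; lid subset
        for nm,kk in(("y>.135",q[:,1]>.135),("mid",(q[:,1]<=.135)&(q[:,1]>-.02))):
            if kk.sum()>5:
                print(" ",nm,kk.sum(),np.round(np.percentile(q[kk],[2,50,98],axis=0),3).tolist())
E
```

```text
rim/plank/lid z bands
0.05 0 466
  y>.135 109 [[0.487, 0.137, 0.051], [0.509, 0.166, 0.057], [0.593, 0.216, 0.061]]
  mid 326 [[0.458, -0.009, 0.051], [0.527, 0.046, 0.057], [0.588, 0.131, 0.062]]
0.05 1 472
  y>.135 151 [[0.488, 0.138, 0.05], [0.542, 0.162, 0.056], [0.596, 0.217, 0.061]]
  mid 283 [[0.457, -0.009, 0.051], [0.48, 0.03, 0.055], [0.578, 0.133, 0.058]]
0.062 0 686
  y>.135 170 [[0.506, 0.137, 0.063], [0.571, 0.164, 0.074], [0.607, 0.219, 0.099]]
  mid 352 [[0.559, -0.011, 0.063], [0.578, 0.06, 0.081], [0.598, 0.132, 0.099]]
0.062 1 578
  y>.135 289 [[0.507, 0.149, 0.063], [0.559, 0.161, 0.076], [0.602, 0.219, 0.099]]
  mid 66 [[0.558, -0.013, 0.065], [0.577, 0.031, 0.082], [0.6, 0.125, 0.099]]
0.1 0 676
  y>.135 153 [[0.506, 0.136, 0.101], [0.606, 0.156, 0.121], [0.617, 0.179, 0.139]]
  mid 420 [[0.567, -0.013, 0.101], [0.587, 0.06, 0.121], [0.608, 0.132, 0.139]]
0.1 1 460
  y>.135 250 [[0.508, 0.15, 0.101], [0.55, 0.159, 0.121], [0.614, 0.167, 0.139]]
  mid 46 [[0.566, -0.016, 0.102], [0.577, 0.004, 0.123], [0.584, 0.027, 0.139]]
0.14 0 400
  y>.135 245 [[0.508, 0.138, 0.141], [0.55, 0.164, 0.152], [0.621, 0.18, 0.156]]
  mid 155 [[0.574, -0.015, 0.14], [0.588, 0.042, 0.146], [0.611, 0.131, 0.157]]
0.14 1 356
  y>.135 304 [[0.507, 0.146, 0.141], [0.548, 0.164, 0.15], [0.62, 0.18, 0.153]]
  mid 52 [[0.575, -0.016, 0.144], [0.582, 0.004, 0.152], [0.618, 0.11, 0.157]]
0.158 0 289
  mid 289 [[0.585, 0.018, 0.159], [0.601, 0.074, 0.169], [0.619, 0.127, 0.174]]
0.158 1 367
  mid 367 [[0.586, 0.017, 0.16], [0.603, 0.069, 0.168], [0.621, 0.126, 0.171]]
```

The plank-shaped things in the top view are the black one at (147,203), the yellow one at (344,171) and the wooden one at (221,175). The enlarged crop shows the wooden one standing inside the pan at its left wall, so that one is meant. The lid stands open behind the pan, and the tin and garlic sit just left of it.

```bash
python3 - <<'E'
import numpy as np,cv2
z=np.load("ab.npz")
P=np.concatenate([z["pa"].reshape(-1,3),z["pb"].reshape(-1,3)])
m=(P[:,0]>.42)&(P[:,0]<.68)&(P[:,1]>-.06)&(P[:,1]<.22)
k=m&(P[:,2]>.147)&(P[:,2]<.157)&(P[:,1]>.13)&(P[:,0]<.606)
print("plank top",cv2.minAreaRect(P[k][:,:2].astype(np.float32)),P[k].mean(0))
# lid front face: points between, y in -0.01..0.14
k=m&(P[:,2]>.07)&(P[:,2]<.135)&(P[:,1]<.125)&(P[:,0]>.55)
q=P[k];
for _ in range(4):
    c=q.mean(0);n=np.linalg.svd(q-c)[2][2];r=(q-c)@n;q=q[abs(r)<.005]
n*=np.sign(-n[0]);print("lid n",n,c,len(q),"yaw",np.arctan2(n[1],n[0])-np.pi,"tilt",np.arctan2(-n[2]*0+n[2],np.hypot(n[0],n[1])))
# point of plane at z=.056
d=c-0;print("plane x at z=.056,y=.07:",(n@c-n[1]*.07-n[2]*.056)/n[0])
# rim points
k=m&(P[:,2]>.05)&(P[:,2]<.06)&(P[:,1]>-.03)&(P[:,1]<.175)
print("rim",cv2.minAreaRect(P[k][:,:2].astype(np.float32)))
k2=k
yaw=np.arctan2(n[1],n[0])-np.pi
yaw=(yaw+np.pi)%(2*np.pi)-np.pi
ex=np.array([np.cos(yaw),np.sin(yaw)]);ey=np.array([-ex[1],ex[0]])
q=P[k2][:,:2]
print(np.percentile(q@ex,[1,5,50,95,99]),np.percentile(q@ey,[1,5,50,95,99]),ex,ey)
k=m&(P[:,2]>.158)&(P[:,2]<.2)
print("grip top",cv2.minAreaRect(P[k][:,:2].astype(np.float32)),P[k][:,2].max())
for nm,(x,y) in dict(tin=(.57,.235),garlic=(.505,.248),spice=(.51,-.053),salt=(.442,-.042)).items():
    kk=(np.hypot(P[:,0]-x,P[:,1]-y)<.045)&(P[:,2]>.03)
    print(nm,np.round(np.percentile(P[kk],[3,50,97],axis=0),3).tolist())
E
```

```text
plank top ((0.542971670627594, 0.16608402132987976), (0.01892867125570774, 0.07583853602409363), 75.25634002685547) [0.54307697 0.16605639 0.15140114]
lid n [-0.94686326  0.23613681  0.21837897] [0.58103776 0.05094865 0.10279463] 708 yaw -0.24440304862531015 tilt 0.22015304000848132
plane x at z=.056,y=.07: 0.5749965078543062
rim ((0.5202627182006836, 0.06992489844560623), (0.2377411127090454, 0.12590931355953217), 68.54332733154297)
[0.43636289 0.4374189  0.45691489 0.54092836 0.54532218] [0.12100924 0.12239592 0.18058284 0.28523283 0.2899272 ] [ 0.97028195 -0.24197716] [0.24197716 0.97028195]
grip top ((0.6027570962905884, 0.07268847525119781), (0.11910919845104218, 0.017141593620181084), 75.6856918334961) 0.1751153757559759
tin [[0.542, 0.199, 0.034], [0.57, 0.23, 0.068], [0.595, 0.26, 0.073]]
garlic [[0.482, 0.228, 0.031], [0.509, 0.249, 0.041], [0.547, 0.271, 0.071]]
spice [[0.484, -0.075, 0.035], [0.506, -0.055, 0.103], [0.525, -0.017, 0.109]]
salt [[0.406, -0.062, 0.033], [0.448, -0.042, 0.063], [0.484, -0.007, 0.092]]
```

```bash
cat >> h.py <<'E'
YAW=-0.25
EX=np.array([np.cos(YAW),np.sin(YAW),0]);EY=np.array([-EX[1],EX[0],0])
def delta(ex,ey,z):
    "row for TCP at pan-axes coordinates ex,ey (world origin), height z, tool x along EY, pointing down"
    p,r=pose(arm.sense());t=ex*EX+ey*EY+[0,0,z]
    Rt=R.from_matrix(np.c_[EY,EX,[0,0,-1]])
    print(np.round((r.inv()*Rt).as_rotvec(degrees=True),1),np.round(r.inv().apply(t-p)*100,2),"world",np.round(t,3))
E
python3 - <<'E'
from h import *
print(arm.pinch_z)
# re-express in the yaw -0.25 frame
for n,p in dict(plank=(.543,.166),grip=(.6028,.0727),hinge=(.575,.07),tin=(.57,.23)).items():
    print(n,np.round([p@EX[:2],p@EY[:2]],4))
delta(.486,.345,.40); delta(.486,.345,.36)
E
```

```text
0.1547
plank [0.4851 0.2952]
grip [0.5661 0.2196]
hinge [0.5398 0.2101]
tin [0.4954 0.3639]
[  0.   -0.  -49.3] [ 59.33 -59.44   0.47] world [0.556 0.214 0.4  ]
[  0.   -0.  -49.3] [ 59.33 -59.44   4.47] world [0.556 0.214 0.36 ]
```

play_rows(targets="0 0 -7 3.5 -3.5 0 -1; 0 0 -14 7 -7 0 -1; 0 0 -21 10.5 -10.5 0 -1; 0 0 -28 14 -14 0 -1; 0 0 -35 17.5 -17.5 0 -1; 0 0 -42 21 -21 0 -1; 0 0 -49.3 24.5 -24.5 0 -1; 0 0 -49.3 28 -28 0 -1", newtons=20)

```text
time: 1.9
tcp_pos: [0.4156, -0.2051, 0.4051]
ee_rot: [0.0, 0.789, 0.615, 0.0]
ft_force: [1.9, 0.3, -1.0]
opening: -0.0001
grasp_force: 0.0
```

```bash
python3 -c "
from h import *
delta(.485,.347,.40)
s=arm.sense();print(s['tcp_pos'],s['joint_positions'].round(2),s['opening'])"
```

```text
[0.1 0.  0.2] [44.28  3.27  0.51] world [0.556 0.216 0.4  ]
[ 0.41564386 -0.20514294  0.40507265] [ 0.58  0.37 -0.24  2.01  0.12  0.77  0.02] -0.00014800262969131797
```

play_rows(targets="0 0 0 4.5 0.3 0 -1; 0 0 0 9 0.7 0 -1; 0 0 0 13.5 1 0 -1; 0 0 0 18 1.3 0 -1; 0 0 0 22.5 1.7 0 -1; 0 0 0 27 2 0 -1; 0 0 0 31.5 2.4 0 -1; 0 0 0 36 2.7 0 -1")

```text
time: 2.7
tcp_pos: [0.531, 0.137, 0.405]
ee_rot: [0.0, 0.79, 0.613, 0.0]
ft_force: [1.5, -0.6, -0.0]
opening: 0.0002
grasp_force: 0.0
```

```bash
python3 -c "
from h import *
delta(.485,.347,.305)
s=arm.sense();print(s['tcp_pos'],s['joint_positions'].round(2))"
```

```text
[ 0. -0.  0.] [ 8.29  0.44 10.  ] world [0.556 0.216 0.305]
[0.53095115 0.13698525 0.40495017] [-0.12  0.49 -0.27  1.8   0.17  0.87 -0.72]
```

play_rows(targets="0 0 0 4.5 0.4 0 -1; 0 0 0 8.3 0.4 0 -1; 0 0 0 8.3 0.4 3 -1; 0 0 0 8.3 0.4 6 -1; 0 0 0 8.3 0.4 9 -1; 0 0 0 8.3 0.4 10 -1; 0 0 0 8.3 0.4 10 -1")

```text
time: 3.4
tcp_pos: [0.5545, 0.2145, 0.3035]
ee_rot: [-0.0, 0.79, 0.614, -0.001]
ft_force: [0.4, -0.1, 0.0]
opening: 0.0001
grasp_force: 0.0
```

```bash
python3 -c "
from h import *
delta(.485,.315,.305)
s=arm.sense();print(s['tcp_pos'],s['ft_force'])
b=capture('side');save('d.png',cv2.resize(b['color'][130:250,220:340],None,fx=4,fy=4,interpolation=2))"
```

```text
[-0.1  0.1  0. ] [-3.    0.08 -0.14] world [0.548 0.185 0.305]
[0.55446146 0.21446804 0.30354199] [ 0.38766361 -0.08974671  0.03044669]
```

View pics/d.png

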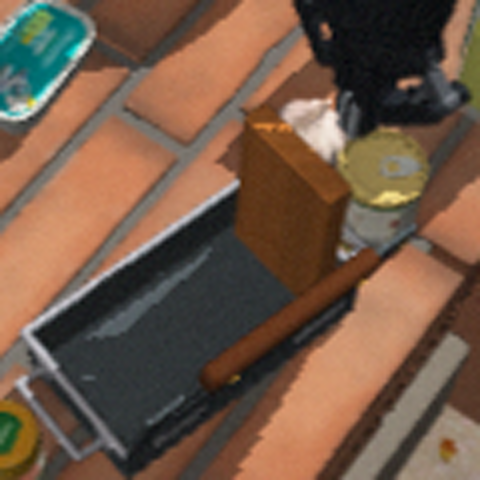

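The crop shows the shut fingers just left of the plank's top (fingertips near (370,110) and plank top near (300,155)). The pan is empty and the way to the right is free.

play_rows(targets="0 0 0 -1.5 0 0 -1; 0 0 0 -2.5 0 0 -1; 0 0 0 -3.2 0 0 -1; 0 0 0 -3.8 0 0 -1; 0 0 0 -4.4 0 0 -1; 0 0 0 -5 0 0 -1; 0 0 0 -5.4 0 0 -1; 0 0 0 -5.4 0 0 -1")

```text
time: 4.25
tcp_pos: [0.5414, 0.1617, 0.3047]
ee_rot: [0.0, 0.79, 0.613, -0.0]
ft_force: [-0.3, 0.8, -0.1]
opening: -0.0001
grasp_force: 0.0
```

```bash
python3 -c "
from h import *
delta(.485,.315,.305)
b=capture('side');save('e.png',cv2.resize(b['color'][130:250,220:340],None,fx=4,fy=4,interpolation=2))"
```

```text
[-0.  0. -0.] [ 2.43  0.04 -0.03] world [0.548 0.185 0.305]
```

View pics/e.png

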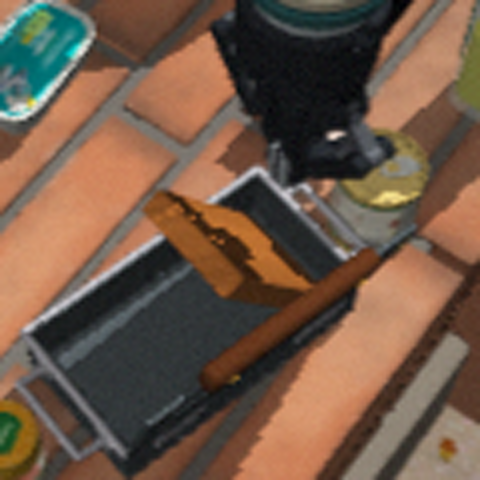

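The plank is caught mid-fall to the right (top edge near (200,240)), clear of the fingers. Next I lift the hand and check that it landed flat.

play_rows(targets="0 0 0 0 0 -2 -1; 0 0 0 0 0 -5 -1; 0 0 0 0 0 -8 -1; 0 0 0 0 0 -9.5 -1; 0 0 0 0 0 -9.5 -1; 0 0 0 0 0 -9.5 -1")

```text
time: 4.9
tcp_pos: [0.5413, 0.1626, 0.3993]
ee_rot: [-0.0, 0.789, 0.614, -0.0]
ft_force: [-0.3, -0.2, 0.2]
opening: -0.0001
grasp_force: 0.0
```

```bash
python3 - <<'E'
from h import *
b=capture('side');a=capture('top');save('f.png',cv2.resize(b['color'][130:250,220:340],None,fx=4,fy=4,interpolation=2))
for p in(b,a):
    C=cloud(p).reshape(-1,3);c=p['color'].reshape(-1,3).astype(int);hsv=cv2.cvtColor(p['color'],cv2.COLOR_RGB2HSV).reshape(-1,3)
    k=(C[:,2]>.018)&(C[:,2]<.045)&(abs(C@EX-.486)<.044)&(abs(C@EY-.217)<.087)&(c[:,0]-c[:,2]>40)
    q=C[k];print(k.sum(),np.round(np.percentile(q@EX,[2,98]),3),np.round(np.percentile(q@EY,[2,98]),3),np.round(np.percentile(q[:,2],[5,50,95]),3))
# rim extents
    k=(C[:,2]>.052)&(C[:,2]<.06)&(abs(C@EX-.48)<.065)&(abs(C@EY-.217)<.1)
    q=C[k];print('rim',np.round(np.percentile(q@EX,[1,99]),3),np.round(np.percentile(q@EY,[1,99]),3))
delta(.612,.217,.40)
E
```

```text
1399 [0.449 0.518] [0.145 0.28 ] [0.026 0.029 0.031]
rim [0.435 0.544] [0.125 0.315]
228 [0.449 0.505] [0.224 0.281] [0.027 0.031 0.034]
rim [0.436 0.501] [0.212 0.315]
[-0.1  0.1  0. ] [-7.43 12.79 -0.17] world [0.647 0.059 0.4  ]
```

View pics/f.png

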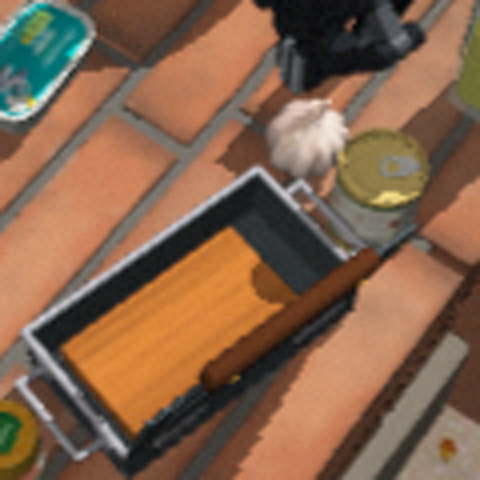

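The plank lies flat in the pan (from (65,350) to (300,290), face 29-31 mm up). Next is the lid: I go behind it from above.

play_rows(targets="0 0 0 -2 4 0 -1; 0 0 0 -4 8 0 -1; 0 0 0 -7.4 12.8 0 -1; 0 0 0 -7.4 12.8 0 -1; 0 0 0 -7.4 12.8 4 -1; 0 0 0 -7.4 12.8 8 -1; 0 0 0 -7.4 12.8 8 -1")

```text
time: 5.7
tcp_pos: [0.6443, 0.0586, 0.313]
ee_rot: [-0.003, 0.789, 0.614, -0.006]
ft_force: [-1.3, -0.3, -0.1]
opening: -0.0001
grasp_force: 0.0
```

```bash
python3 - <<'E'
from h import *
s=arm.sense();p,_=pose(s);print(p@EX,p@EY,p[2]-.173,s['ft_force'])
# rows: finger corner path; dy=ex change(cm), dz=down(cm)
hx,hz=.5355,.056
for ph in np.arange(1.75,-.06,-.15):
    r,h=.105,.008
    ex=hx-r*np.cos(ph)+h*np.sin(ph)+.0145; z=hz+r*np.sin(ph)+h*np.cos(ph)
    print(round(ph,2),round(ex,3),round(z,3),"dy %.1f dz %.1f"%((ex-p@EX)*100,(p[2]-.173-z)*100))
a=capture('side');save('g.png',cv2.resize(a['color'][130:250,220:340],None,fx=4,fy=4,interpolation=2))
E
```

```text
0.6097911572474779 0.2161601206073307 0.14001713437549285 [-1.30318737 -0.30776525 -0.12434694]
1.75 0.577 0.158 dy -3.3 dz -1.8
1.6 0.561 0.161 dy -4.9 dz -2.1
1.45 0.545 0.161 dy -6.5 dz -2.1
1.3 0.53 0.159 dy -8.0 dz -1.9
1.15 0.514 0.155 dy -9.5 dz -1.5
1.0 0.5 0.149 dy -11.0 dz -0.9
0.85 0.487 0.14 dy -12.3 dz -0.0
0.7 0.475 0.13 dy -13.5 dz 1.0
0.55 0.465 0.118 dy -14.5 dz 2.2
0.4 0.456 0.104 dy -15.3 dz 3.6
0.25 0.45 0.09 dy -16.0 dz 5.0
0.1 0.446 0.074 dy -16.3 dz 6.6
-0.05 0.445 0.059 dy -16.5 dz 8.1
```

View pics/g.png

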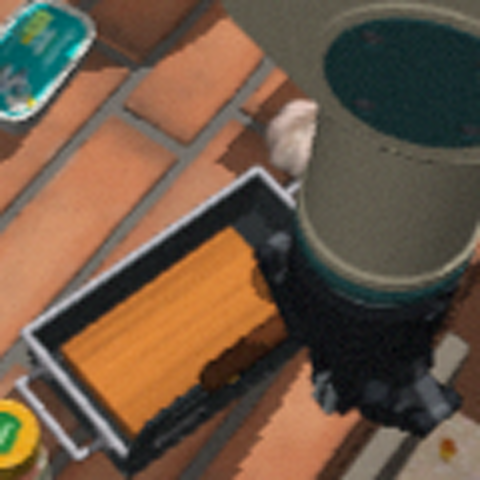

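The hand is behind the lid: it hides the right end of the grip strip, which still shows at (245,360). I sweep the lid over in small steps.

play_rows(targets="0 0 0 0 -2 -0.8 -1; 0 0 0 0 -3.3 -1 -1; 0 0 0 0 -5 -1.4 -1; 0 0 0 0 -6.5 -1.7 -1; 0 0 0 0 -8 -1.8 -1; 0 0 0 0 -9.5 -1.5 -1; 0 0 0 0 -11 -0.9 -1; 0 0 0 0 -11 -0.9 -1")

```text
time: 6.55
tcp_pos: [0.5397, 0.0877, 0.3316]
ee_rot: [0.0, 0.789, 0.614, 0.001]
ft_force: [-2.8, 0.8, 4.4]
opening: -0.0001
grasp_force: 2.3
```

```bash
python3 - <<'E'
from h import *
s=arm.sense();p,_=pose(s);print(p@EX,p@EY,p[2]-.173,s['ft_force'])
a=capture('side');save('i.png',cv2.resize(a['color'][130:250,220:340],None,fx=4,fy=4,interpolation=2))
E
```

```text
0.5011874588226012 0.21845086259741447 0.15863307073384592 [-2.83031111  0.80846319  4.42815475]
```

View pics/i.png

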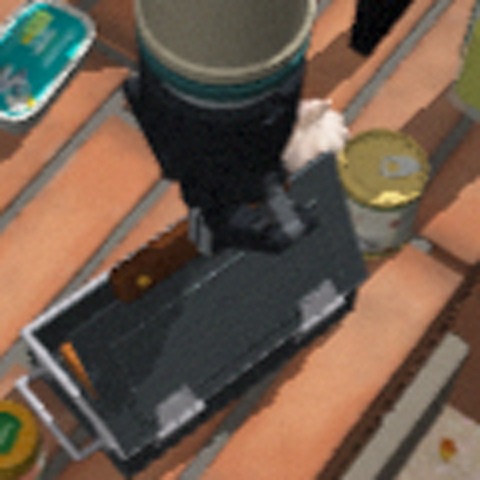

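The lid follows: it is now at about 0.9 rad, with the fingertips on its outer face at the grip strip (195,245). I carry on along the arc.

play_rows(targets="0 0 0 0 -0.8 1 -1; 0 0 0 0 -1.5 1.9 -1; 0 0 0 0 -2.6 2.9 -1; 0 0 0 0 -3.5 4.1 -1; 0 0 0 0 -4.2 5.5 -1; 0 0 0 0 -4.7 6.9 -1; 0 0 0 0 -5 8 -1; 0 0 0 0 -5 8.3 -1")

```text
time: 7.4
tcp_pos: [0.4925, 0.0996, 0.2467]
ee_rot: [0.0, 0.789, 0.614, 0.001]
ft_force: [-2.0, 0.4, 2.2]
opening: -0.0
grasp_force: 1.0
```

```bash
python3 - <<'E'
from h import *
s=arm.sense();p,_=pose(s);print(p@EX,p@EY,p[2]-.173,s['ft_force'])
E
```

```text
0.4525167325733124 0.21833456422226788 0.07365570029195692 [-1.96810816  0.43057203  2.15422078]
```

play_rows(targets="0 0 0 0 0 0.4 -1; 0 0 0 0 0 0.8 -1; 0 0 0 0 0 1.1 -1; 0 0 0 0 0 1.2 -1")

```text
time: 7.8
tcp_pos: [0.4927, 0.0988, 0.2338]
ee_rot: [0.0, 0.79, 0.614, 0.001]
ft_force: [0.5, 1.6, 2.3]
opening: 0.0001
grasp_force: 1.0
```

```bash
python3 - <<'E'
from h import *
s=arm.sense();p,_=pose(s);print(p@EX,p@EY,p[2]-.173,s['ft_force'])
E
```

```text
0.4529389271322669 0.21766601892655849 0.06083521235635636 [0.49306113 1.63370049 2.3467486 ]
```

play_rows(targets="0 0 0 0 0 0.3 -1; 0 0 0 0 0 0.6 -1; 0 0 0 0 0 0.8 -1; 0 0 0 0 0 0.8 -1")

```text
time: 8.2
tcp_pos: [0.4923, 0.0992, 0.2327]
ee_rot: [0.002, 0.789, 0.614, 0.002]
ft_force: [-16.1, -1.0, 76.7]
opening: 0.0001
grasp_force: 38.4
```

```bash
python3 - <<'E'
from h import *
s=arm.sense();p,_=pose(s);print(p@EX,p@EY,p[2]-.173,s['ft_force'])
E
```

```text
0.4524306933696192 0.21787649538388948 0.0596724592932657 [-16.13520645  -1.00047156  76.67128792]
```

A firm stop, so the lid is on the rim. I lift off.

play_rows(targets="0 0 0 0 0 -0.8 -1; 0 0 0 0 0 -3 -1; 0 0 0 0 0 -7 -1; 0 0 0 0 0 -11 -1; 0 0 0 -4 -1 -14 -1; 0 0 0 -8 -2 -17 -1; 0 0 0 -12 -3 -17 -1; 0 0 0 -12 -3 -17 -1")

```text
time: 9.0
tcp_pos: [0.4309, -0.0157, 0.3963]
ee_rot: [0.001, 0.792, 0.61, -0.002]
ft_force: [0.1, 0.9, -0.8]
opening: 0.0002
grasp_force: 0.0
```

```bash
python3 - <<'E'
from h import *
s=arm.sense();print(s['tcp_pos'],s['ft_force'])
b=capture('side');a=capture('top');save('k.png',np.hstack([cv2.resize(x,(400,400),interpolation=2) for x in(b['color'][130:250,220:340],a['color'][110:250,190:330])]))
for p in(a,b):
    C=cloud(p).reshape(-1,3)
    for lo,hi in((.40,.435),(.445,.47),(.47,.5),(.5,.53)):
        k=(C@EX>lo)&(C@EX<hi)&(abs(C@EY-.218)<.055)&(C[:,2]>.03)&(C[:,2]<.12);print(lo,k.sum(),np.round(np.median(C[k][:,2]),4) if k.any() else '')
E
```

```text
[ 0.43087017 -0.01569317  0.39629943] [ 0.05815833  0.89808137 -0.76129872]
0.4 205 0.066
0.445 325 0.0611
0.47 378 0.0627
0.5 362 0.0622
0.4 213 0.0649
0.445 386 0.0601
0.47 505 0.0611
0.5 527 0.0609
```

View pics/k.png

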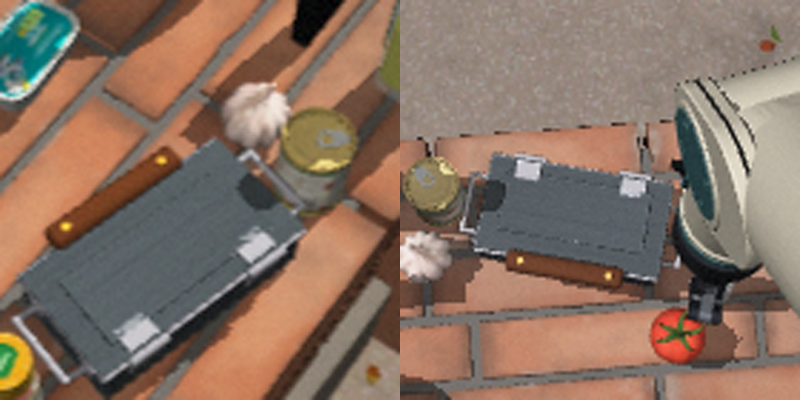

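The lid lies level on the rim (about 61 mm at front and back, grip strip at 65 mm), nothing else has moved, and the hand is clear at a tip height of about 0.22 m.

```bash
python3 -c "
from plant import arm
print(arm.job_done())"
```

```text
the job is handed in; nothing more can be done
None
```

The plank was tipped over and lay flat on the pan's floor before I pushed the lid fully shut (measured level on the rim); the bystanders in view had not moved, the hand is clear, and the job is handed in at about 9 s, with no verdict returned.

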